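# Send the cartons through the hatch and shut it

### The job

Push the brake lever of the blue carriage right down to lock it, then stand every carton upright in its tray; flick the lever fully up again and roll the loaded carriage through the hatch until it is fully home. Then close the hatch: take the hook pole, hook it into the brass ring and pull the sash fully down - keep the hand and arm off the sash itself - and lay the pole back in its cradle. Leave the bottle, the tape and the mug where they are.

Things in the scene. Friction and masses are not known exactly. Their poses are not given: they have to be found in the camera images.
- hatch: The service hatch: aluminium frame on the counter, clear opening 400 mm wide, posts 30 mm wide at y = +-215 mm, header underside 440 mm up; two carriage rails 12 mm high run through it along x. Origin: on the counter, in the sash plane, middle of the opening. x points away from the robot through the hatch, z up. It may be turned a few degrees.
- carriage (a joint): Travel of the blue carriage along hatch x, m: 0 parked for loading (tray middle 140 mm before the sash plane), 0.23 home against the buffers, its near wall then 20 mm beyond the sash plane. Rolls with about 3 N, stays where left. Lever down: its cross pin stands behind a steel keeper and the carriage cannot roll (11 mm of play); free once the lever reads below about 0.2.
- deck (a point): Middle of the carriage's tray floor, 40 mm above the counter, at hatch y = +30 mm; axes as the hatch's. Tray outside 140 mm (x) by 300 mm (y), inside 130 by 290 mm; walls rise 24 mm above the tray floor (64 mm above the counter). Room for four cartons side by side along y, their long sides along x, some 25 mm apart.
- push_point (a point): On the carriage's near (robot) face, on a black rubber bumper strip, 50 mm above the counter, at hatch y = 0. The place to push it; the face spans heights 32 to 64 mm and 300 mm in y. The open sash's lower edge is at least 198 mm above the counter, so for the last part the hand reaches under it best tilted forward.
- brake (a joint): Angle of the brake lever at the carriage's right-hand (-y) end, rad: 0 to 0.05 raised = released, 0.45 pushed right down = locked. Takes about 1.5 N at the pad; stays where it is left.
- brake_pad (a point): Centre of the red pad on the brake lever's end, 26 mm long, 20 mm wide (y), 10 mm thick, 78 mm from the pivot. The lever points to hatch -x. Pivot (axis along hatch y): 36 mm up, 195 mm to -y and 30 mm to +x of the tray's middle. Pad 80 mm up released (0.60 rad above level), 48 mm up locked (0.15 rad above level). Under it only the counter; tray wall 35 mm beside it.
- sash_travel (a joint): How far the sash has been lowered, m: 0 to 0.012 at the start (open), 0.18 shut on its stop. Counterbalanced: it stays where it is left; lowering it takes 3 to 6 N.
- sash: The glazed sash, aluminium frame 390 mm wide, 200 mm high, 22 mm thick, that slides up and down in the hatch; at sash_travel 0 its lower edge is 210 mm and its upper edge 410 mm above the counter. Its origin is not on the glass: it coincides with the hatch's origin when sash_travel is 0 and goes down with the sash.
- ring (a point): Centre of the brass pull ring on the robot's side of the sash, middle of its width. The ring lies flat (hole axis vertical): inner diameter 44 mm, bar 8 mm thick, centre 41 mm before the sash plane; 330 mm above the counter at sash_travel 0, 150 mm when shut. Axes as the hatch's.
- pole: Hook pole, 0.16 kg: square wooden grip 24 x 24 mm from x = -70 to +45 mm, 12 mm steel shaft on to x = 175 mm. Origin on its axis in the grip; x to the hook, z up as it lies in the cradle. Its balance point is about 35 mm to +x. It is gripped from above across y at the origin.
- pole_hook (a point): The bend of the hook, on the pole's axis, 175 mm from the pole's origin; axes as the pole's. From here a brass prong, 10 mm thick and 36 mm long, folds back on the -z side, 75 degrees from the shaft: it points straight down when the pole is held with the hook end 15 degrees up.
- cradle: Grey fixed stand for the pole: base 250 x 50 mm, two cradles 20 mm wide at x = -55 mm (under the grip, slot floor 50 mm up) and x = +120 mm (under the shaft, slot floor 56 mm up); slots 34 mm wide between cheeks 14 mm high. Origin at the counter; x is the pole's direction, hook end at +x.
- cradle_seat (a point): Where the pole's origin lies when the pole rests in its cradle: 62 mm above the counter, straight above the cradle's origin; x along the cradle.
- carton1: Small carton with an orange printed sleeve, 80 mm (x) by 46 mm (y) by 48 mm high, 0.1 to 0.21 kg, gripped from above across y. Origin: centre of its underside; z up. May be absent.
- carton2: Small carton with a dark red printed sleeve, 80 mm (x) by 46 mm (y) by 48 mm high, 0.1 to 0.21 kg, gripped from above across y. Origin: centre of its underside; z up. May be absent.
- carton3: Small carton with a yellow printed sleeve, 80 mm (x) by 46 mm (y) by 48 mm high, 0.1 to 0.21 kg, gripped from above across y. Origin: centre of its underside; z up. May be absent.
- carton4: Small carton with a dark green printed sleeve, 80 mm (x) by 46 mm (y) by 48 mm high, 0.1 to 0.21 kg, gripped from above across y. Origin: centre of its underside; z up. May be absent.
- water_bottle: Bystander: blue-labelled water bottle, 64 mm across, 200 mm high, standing. Origin: centre of its underside.
- tape_roll: Bystander: roll of brown packing tape lying flat, 100 mm across, 48 mm high. Origin: centre of its underside.
- mug: Bystander: white mug, 80 mm across, 90 mm high. Origin: centre of its underside.
Mind the look-alikes: they are no part of the job. What is shaped like the carton1 but purple is not meant.

How it is judged:
By the outcome, as a careful person would: the job done as asked, in the order asked, and still so for the second after the job is handed in, with the robot touching nothing.
Of carton1, carton2, carton3, carton4 only 2 to 4 are there at a start; the rules pass over those that are not, and their reading is None.
At some moment in a run one of carton1, carton2, carton3, carton4 may be knocked a few centimetres aside while the robot is not near it.
It also fails if it takes over 210 s, if anything falls off the work surface, if the arm or the gripper's body presses on something with over 40 N, if the wrist force passes 120 N, or if a joint passes its speed limit or range.

### The arm

A 6-joint arm with a two-finger parallel gripper is mounted at the origin on the work surface. World frame = base frame: x ahead of the robot, y to its left, z up, the work surface at z = 0. Lengths are in m, angles in rad, forces in N, time in s.
With the tool pointing down it reaches from about 0.375 to 0.925 m from the base axis. Payload 5.7 kg.
Tool frame: the origin (TCP) lies midway between the tips of the shut fingers; the grasp point (between the pads) lies 19 mm behind it; z points along the fingers, x is the direction in which the jaws open and shut, and the axes are right-handed (so a half turn about z gives the same grasp; the last joint's range is limited). The gripper opens to 88 mm and grips with 3 to 60 N. Pads are 20 mm wide; open, the fingers measure 115 mm over their backs; the gripper's body (75 mm by 178 mm) begins 61 mm behind the grasp point.
Start: joints at [-1.299, 0.359, 1.51, -0, 1.272, -0.115], TCP at [0.226, -0.556, 0.223] pointing down, gripper open.
Joint ranges: [-2.97, 2.97], [-1.01, 2.36], [0.21, 2.38], [-0.96, 4.11], [0.2, 2.71], [-2.98, 2.98]. Speed limits (rad/s): [2.39, 2.39, 3.14, 3.14, 3.14, 3.14].

### API

Orientations are given as a unit quaternion [x, y, z, w].
In Python, from bench import move_ptp, servo_line, goto_joints, move_gripper, sleep, inverse_kinematics, capture, PlanningError, close_job, spot_in, silhouettes, current_clock, current_joint_pos, current_qvel, current_joint_torque, current_position, current_orientation, current_force, current_torque, current_finger_gap gives the robot as it stands. Calls block until the motion is done:
- move_ptp(position, orientation): joint-space move of the TCP to a pose.
- servo_line(position, orientation=None, rate=0.15, contact_N=None): straight line of the TCP; orientation=None keeps the orientation; rate is the mean speed in m/s. With contact_N (N) it stops when the force on the tool has changed by that much, and returns True; else False.
- goto_joints(angles): joint-space move.
- move_gripper(opening): finger opening in m; the grip force is fixed at half the most; returns when the fingers have stopped.
- sleep(seconds).
- inverse_kinematics(position, orientation): joint angles nearest the present ones, or None.
- capture(name): name is "side" or "top" or "wrist"; returns a dict with "image" (480x640x3 uint8, blue, green, red), "range_z" (480x640 float32, m along the optical axis (not along the pixel's ray), 0 where there is no reading), "intrinsics" (3x3 intrinsics, pixels), "R" (3x3) and "t" (3): a world point X has camera coordinates R X + t. Camera axes: x right, y down, z forward; pixel columns grow to the right and rows downward; lengths in m; the calibration is good to about 2 mm. A picture is of the moment at which its call begins.
A pose or a line that the arm cannot do raises PlanningError and nothing moves.
- close_job(): hands the job in, once; it reports no verdict.
Trained networks look in the newest picture that a camera, given by its name, has taken for a name from the list of things; names that differ only in an ending like _2 or _b are one class to them, and where a whole thing is asked for, a point or a joint stands for the part that bears it (a point fixed in the world has none). Each returns a list of dicts, best first, with "conf" (0 to 1); they miss things now and then, are a little off and sometimes report something else, mostly with a low value. They report only what shows in the picture. A call takes as long as a camera call. They do not tell look-alikes from the thing itself.
- spot_in(camera, query): "xy" ([column, row] in pixels, amid what is visible of it).
- silhouettes(camera, query): "region" (480x640 bool, what is visible of it) and "xy" ([column, row] in pixels, amid what is visible of it).
Readings, each from a call of its own:
- current_clock(): time.
- current_joint_pos(): joint angles.
- current_qvel(): joint speeds.
- current_joint_torque(): joint torques, N m.
- current_position(): TCP position.
- current_orientation(): TCP orientation.
- current_force(): force on the tool from outside, world axes, zero at the start.
- current_torque(): the same for the moment, N m.
- current_finger_gap(): finger opening in m.
Only numpy, scipy, OpenCV 4.12 (cv2) and the standard library are available. Lean on these libraries where they do the work, as an engineer would, in place of code of your own. Each camera call takes 0.05 s, during which the arm holds its last target. There are 200 camera calls.

## Working session

There is one attempt and no reset: what is moved stays moved. The work goes in short steps, each a Python script; the robot and the scene stay as the last script left them, time stands still between calls to the robot, and variables do not carry over. Pictures are saved under pics/ and viewed, about 12 in all and at most 16, crops included, and the job is handed in when it is done.

```bash
ls; mkdir -p pics; python3 - <<'E'
from bench import *
import cv2,numpy as np
ims=[]
for c in("top","side"):
    d=capture(c); cv2.imwrite(f"pics/{c}0.png",d["image"])
    print(c,d["R"].round(3).tolist(),d["t"].round(3),d["intrinsics"].tolist())
    for q in["hatch","carriage","brake_pad","ring","pole","pole_hook","cradle","carton1","carton2","carton3","carton4","water_bottle","tape_roll","mug","push_point"]:
        try: r=spot_in(c,q)
        except Exception as e: print(q,e);continue
        out=[]
        for x in r[:5]:
            u,v=x["xy"]; z=d["range_z"][int(v),int(u)]
            p=d["R"].T@(np.linalg.inv(d["intrinsics"])@[u,v,1]*z-d["t"])
            out.append((round(x["conf"],2),int(u),int(v),p.round(3).tolist()))
        print(q,out)
print(current_clock())
E
```

```text
pics
top [[0.012, -1.0, -0.025], [-0.995, -0.009, -0.096], [0.096, 0.026, -0.995]] [-0.023  0.467  1.567] [[474.5253355647765, 0.0, 313.8545909220264], [0.0, 474.5253355647765, 239.81256595191442], [0.0, 0.0, 1.0]]
hatch [(0.71, 316, 146, [0.7, -0.03, 0.319])]
carriage [(0.89, 310, 203, [0.587, -0.005, 0.039])]
brake_pad []
ring [(0.9, 323, 142, [0.708, -0.049, 0.33])]
pole [(0.57, 422, 226, [0.509, -0.372, 0.071]), (0.22, 327, 142, [0.705, -0.06, 0.332])]
pole_hook [(0.8, 424, 227, [0.507, -0.377, 0.066])]
cradle [(0.6, 416, 224, [0.525, -0.362, 0.007])]
carton1 [(0.97, 258, 254, [0.415, 0.161, 0.057]), (0.87, 151, 270, [0.359, 0.515, 0.049]), (0.75, 227, 249, [0.431, 0.265, 0.05]), (0.74, 227, 212, [0.554, 0.271, 0.047]), (0.73, 182, 242, [0.454, 0.42, 0.042])]
carton2 [(0.97, 258, 254, [0.415, 0.161, 0.057]), (0.87, 151, 270, [0.359, 0.515, 0.049]), (0.75, 227, 249, [0.431, 0.265, 0.05]), (0.74, 227, 212, [0.554, 0.271, 0.047]), (0.73, 182, 242, [0.454, 0.42, 0.042])]
carton3 [(0.97, 258, 254, [0.415, 0.161, 0.057]), (0.87, 151, 270, [0.359, 0.515, 0.049]), (0.75, 227, 249, [0.431
[... 1674 characters left out ...]
.85, 243, 402, [0.55, 0.417, 0.048]), (0.84, 322, 342, [0.425, 0.182, 0.046]), (0.76, 306, 373, [0.432, 0.295, 0.054]), (0.73, 308, 466, [0.35, 0.522, 0.051]), (0.7, 265, 366, [0.538, 0.304, 0.051])]
carton4 [(0.85, 243, 402, [0.55, 0.417, 0.048]), (0.84, 322, 342, [0.425, 0.182, 0.046]), (0.76, 306, 373, [0.432, 0.295, 0.054]), (0.73, 308, 466, [0.35, 0.522, 0.051]), (0.7, 265, 366, [0.538, 0.304, 0.051])]
water_bottle [(0.65, 287, 283, [0.6, -0.018, 0.036]), (0.59, 175, 372, [0.715, 0.424, 0.107])]
tape_roll [(0.86, 376, 416, [0.241, 0.326, -0.0])]
mug [(0.82, 389, 194, [0.392, -0.55, 0.08])]
push_point [(0.7, 345, 230, [0.509, -0.368, 0.014]), (0.67, 288, 285, [0.593, -0.009, 0.038])]
1.6
```

View pics/top0.png

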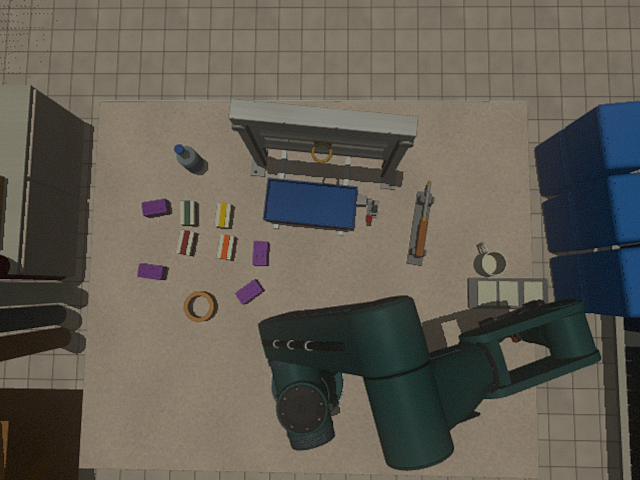

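View pics/side0.png

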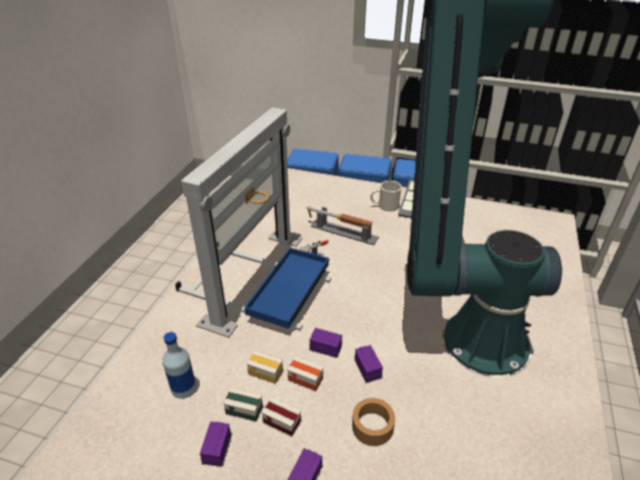

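Top view: orange (227,247), yellow (224,216), red (186,243) and green (189,213) cartons are all there, along with four purple look-alikes. The tray is at (310,203), the lever's red pad at (368,218), and the pole is in its cradle with the hook end up at (430,185). Next I measure precisely.

```bash
cat > h.py <<'E'
from bench import *
import cv2,numpy as np
from scipy.spatial.transform import Rotation as Rn
def cloud(d):
    z=d["range_z"]; v,u=np.mgrid[0:480,0:640]
    P=np.stack([u,v,np.ones_like(u)],-1)@np.linalg.inv(d["intrinsics"]).T*z[...,None]
    W=(P-d["t"])@d["R"]; W[z==0]=np.nan; return W
def rect(P):
    (c,s,a)=cv2.minAreaRect((P[:,:2]*1000).astype(np.float32))
    if s[0]<s[1]: s=s[::-1]; a+=90
    a=(a+90)%180-90   # direction of long side, deg
    return np.array(c)/1000,np.array(s).round(1),a
def Q(yaw,tilt=0):
    """tool down; jaw (x) axis along horizontal direction 'yaw'; tilt about the tool x axis"""
    R=Rn.from_euler('z',yaw)*Rn.from_euler('x',np.pi)*Rn.from_euler('x',tilt)
    return R.as_quat()
def comps(d,lo,hi,mask=None,minpx=60):
    W=cloud(d); m=(W[...,2]>lo)&(W[...,2]<hi)
    if mask is not None: m&=mask
    n,l,st,_=cv2.connectedComponentsWithStats(m.astype(np.uint8))
    return [(W[l==i],d["image"][l==i].mean(0).astype(int)) for i in range(1,n) if st[i,4]>=minpx]
E
python3 - <<'E'
from h import *
d=capture("top")
W=cloud(d);hsv=cv2.cvtColor(d["image"],cv2.COLOR_BGR2HSV)
print("blocks")
for P,c in comps(d,.035,.06):
    if P[:,0].min()>.2 and P[:,0].max()<.68: print(rect(P)[0].round(4),rect(P)[1],round(rect(P)[2],1),c,np.nanmedian(P[:,2]).round(3),len(P))
# blue tray
m=(hsv[...,0]>105)&(hsv[...,0]<125)&(hsv[...,1]>120)&(W[...,0]>.45)&(W[...,0]<.75)&(abs(W[...,1])<.3)
P=W[m&(W[...,2]>.055)&(W[...,2]<.075)]; print("tray rim",rect(P),len(P))
P=W[m&(W[...,2]<.05)]; print("tray floor",rect(P),len(P),np.median(P[:,2]))
# header top
P=W[(W[...,2]>.4)&(W[...,0]>.5)]; print("header",rect(P),P[:,2].min(),P[:,2].max())
for P,c in comps(d,.4,.55,None,30): print(" ",rect(P),len(P),P[:,2].max())
# pole
m=(W[...,2]>.058)&(W[...,2]<.09)&(W[...,1]<-.28)&(W[...,1]>-.45)&(W[...,0]>.35)&(W[...,0]<.75)
P=W[m];print("pole",rect(P),len(P),P[:,0].min(),P[:,0].max())
print("wood");o=(hsv[...,0]<15)&(hsv[...,1]>130);P=W[m&o];print(rect(P),len(P),P[:,2].max())
r=((hsv[...,0]<8)|(hsv[...,0]>172))&(hsv[...,1]>150)&(W[...,1]<-.1)&(W[...,1]>-.28)&(W[...,0]>.4);P=W[r];print("pad",P.mean(0),len(P),P.min(0),P.max(0))
r=(W[...,2]>.315)&(W[...,2]<.345)&(W[...,0]<.72)&(abs(W[...,1])<.15);P=W[r];print("ring",rect(P),len(P),P[:,2].mean())
E
```

```text
blocks
[ 0.5858 -0.0025] [298.6 146.4] 84.8 [88 57 37] 0.04 3200
[ 0.5981 -0.1807] [64.4 41.4] 60.7 [91 97 99] 0.048 165
[0.5727 0.5192] [84.4 48.3] -79.3 [93 53 86] 0.047 353
[0.5554 0.4071] [80.7 48.3] 1.5 [ 94 110 106] 0.047 361
[0.5482 0.2882] [80.5 49. ] -5.5 [ 83 133 144] 0.047 346
[0.455  0.4105] [80.4 48.2] -10.4 [ 88 100 121] 0.047 350
[0.4415 0.2756] [80.6 47.8] -6.8 [ 87 113 145] 0.048 348
[0.4212 0.1601] [79.2 47.2] -2.0 [103  59  96] 0.047 348
[ 0.3987 -0.6125] [69.8 28.7] 10.2 [51 61 64] 0.049 68
[0.3574 0.5226] [83.8 46. ] 82.9 [94 53 88] 0.047 352
[0.2938 0.1956] [81.6 46.2] -53.0 [103  60  96] 0.047 356
tray rim (array([ 0.58726703, -0.0048179 ]), array([297. , 137.7]), 84.60009765625) 263
tray floor (array([ 0.58633954, -0.00682451]), array([299.1, 136.2]), 84.43131256103516) 3187 0.03903749675104599
header (array([ 0.72112927, -0.0470546 ]), array([464.,  60.]), 84.55567169189453) 0.40028568922657687 0.49116455124867087
  (array([ 0.72112927, -0.0470546 ]), array([464.,  60.]), 84.55567169189453) 4898 0.49116455124867087
  (array([0.19559004, 0.00722212]), array([174.7, 103.3]), -73.74105644226074) 894 0.5498858965821573
  (array([ 0.20586984, -0.52792603]), array([55.6, 15.4]), 34.503501892089844) 270 0.5480928663116809
pole (array([ 0.53828766, -0.3748642 ]), array([249.2,  47.2]), -8.833328247070312) 509 0.4144391486533314 0.6621154580914648
wood
(array([ 0.47145166, -0.36614108]), array([111.4,  24.7]), -9.565170288085938) 236 0.08065175801718388
pad [ 0.53367896 -0.19500907  0.08450296] 37 [ 0.52405286 -0.20391017  0.07669298] [ 0.54480013 -0.18640169  0.09291021]
ring (array([ 0.30889227, -0.00081735]), array([836.4, 213.5]), -5.9591064453125) 2934 0.3324055851433651
```

```bash
cat >> h.py <<'E'
YAW=np.deg2rad(-5.4); ex=np.array([np.cos(YAW),np.sin(YAW),0]); ey=np.array([-ex[1],ex[0],0]); ez=np.array([0,0,1.])
TRAY=np.array([.587,-.0055,0]); HO=TRAY+.14*ex-.03*ey
def ori(fwd,tilt=0,flip=None,pos=None):
    """fwd: horizontal yaw; jaws across it; tool z = down, leaned by tilt towards fwd"""
    f=np.array([np.cos(fwd),np.sin(fwd),0]); l=np.array([-f[1],f[0],0])
    z=-ez*np.cos(tilt)+f*np.sin(tilt); best=None
    for s in ([1,-1] if flip is None else [flip]):
        x=s*l; q=Rn.from_matrix(np.stack([x,np.cross(z,x),z],1)).as_quat()
        if pos is None: return q
        j=inverse_kinematics(pos,q)
        if j is not None and (best is None or abs(j[5])<best[0]): best=(abs(j[5]),q,s)
    if best is None: raise PlanningError(f"no ik {pos}")
    return best[1]
def fdelta(): return np.array(current_force()).round(1)
E
python3 - <<'E'
from h import *
for n,p,t in[("pad",TRAY-.04*ex-.195*ey+.1*ez,0),("push0",HO-.24*ex+.05*ez,.9),("push1",HO+.02*ex+.05*ez,.9),("tray",TRAY+.1*ey+.1*ez,0),("hook",HO-.2*ex+.3*ez,.26),("hook2",HO-.2*ex+.1*ez,.26)]:
    try: print(n,np.round(inverse_kinematics(p,ori(YAW,t,None,p)),2))
    except PlanningError as e: print(n,e)
move_gripper(0)
p=TRAY-.040*ex-.195*ey
q=ori(YAW,0,None,p+.15*ez)
move_ptp(p+.15*ez,q)
print(current_clock(),fdelta())
servo_line(p+.10*ez,rate=.15)
r=servo_line(p+.046*ez,rate=.04,contact_N=14)
print(r,np.round(current_position(),4),fdelta(),current_clock())
servo_line(p+.12*ez,rate=.15); print(current_clock())
d=capture("wrist"); cv2.imwrite("pics/w1.png",d["image"])
d=capture("side"); W=cloud(d);hsv=cv2.cvtColor(d["image"],cv2.COLOR_BGR2HSV)
r=((hsv[...,0]<8)|(hsv[...,0]>172))&(hsv[...,1]>150)&(W[...,1]<-.1)&(W[...,1]>-.28)&(W[...,0]>.4)&(W[...,0]<.65);P=W[r];print("pad",np.median(P,0),len(P),P.min(0),P.max(0))
E
```

```text
pad [-0.48  0.45  1.72 -0.    0.97  1.19]
push0 no ik [ 0.48462055 -0.02595603  0.05      ]
push1 [-0.2   0.7   2.08  2.97  0.55 -1.5 ]
tray [ 0.04  0.49  1.63 -0.    1.02 -1.43]
hook [-0.21  0.04  1.76  0.03  1.08  1.44]
hook2 [-0.21  0.31  2.02  0.06  0.55  1.41]
4.725 [-0.3 -0.1 -0.2]
True [ 0.529  -0.1959  0.0529] [-1.8  1.  12.2] 6.2917
6.8917
pad [ 0.52246088 -0.18451008  0.05526067] 19 [ 0.51250903 -0.19694964  0.04791241] [ 0.53269822 -0.15693279  0.28352025]
```

View pics/w1.png

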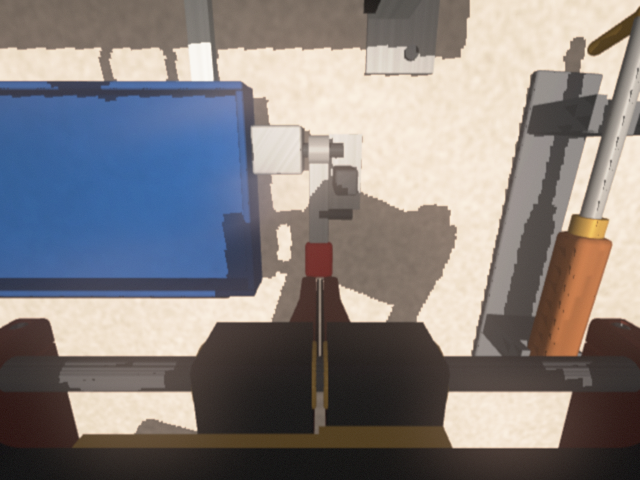

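The lever stopped solidly with 12 N at pad-top height 53 mm, so it is locked; the wrist picture shows the pad just ahead of the fingers at (318,260). Now a close look at the cartons.

```bash
cat >> h.py <<'E'
NAMES={"o":"carton1","r":"carton2","y":"carton3","g":"carton4"}
def cartons(d):
    """blocks 40..56 mm high on the counter that are not purple -> name: (centre, yaw)"""
    hsv=cv2.cvtColor(d["image"],cv2.COLOR_BGR2HSV); W=cloud(d); out={}
    m=(W[...,2]>.035)&(W[...,2]<.06)&(W[...,0]>.2)&(W[...,0]<.68)&(W[...,1]>.18)
    n,l,st,_=cv2.connectedComponentsWithStats(m.astype(np.uint8))
    for i in range(1,n):
        if st[i,4]<150: continue
        P=W[l==i]; h=hsv[l==i]; s=h[(h[:,1]>110)]
        c,sz,a=rect(P)
        if len(s)<10: continue
        hue=np.median((s[:,0].astype(int)+10)%180)-10
        if 120<hue<165: continue
        if hue<4 or hue>165:k="r"
        elif hue<16:k="o"
        elif hue<40:k="y"
        else:k="g"
        out.setdefault(k,(c.round(4),np.deg2rad(a),sz,round(float(hue)),round(float(np.median(P[:,2])),4)))
    return out
E
python3 - <<'E'
from h import *
p=np.array([.47,.345,.30]); move_ptp(p,ori(0,0,None,p)); move_gripper(.088)
d=capture("wrist"); cv2.imwrite("pics/w2.png",d["image"])
for c in("top","wrist"):
    if c=="top": d=capture(c)
    for k,v in cartons(d).items(): print(c,k,v)
print(current_clock())
E
```

```text
top y (array([0.5481, 0.2881]), np.float64(-0.08173241385453182), array([80.5, 50.6]), 24, 0.047)
top o (array([0.4414, 0.2756]), np.float64(-0.14028227673603288), array([80.8, 47.4]), 9, 0.0468)
top r (array([0.4447, 0.4119]), np.float64(-0.1595419914233769), array([58.9, 47.7]), 2, 0.0471)
wrist y (array([0.5481, 0.2881]), np.float64(-0.08173241385453182), array([80.5, 50.6]), 24, 0.047)
wrist o (array([0.4414, 0.2756]), np.float64(-0.14028227673603288), array([80.8, 47.4]), 9, 0.0468)
wrist r (array([0.4447, 0.4119]), np.float64(-0.1595419914233769), array([58.9, 47.7]), 2, 0.0471)
10.525
```

View pics/w2.png

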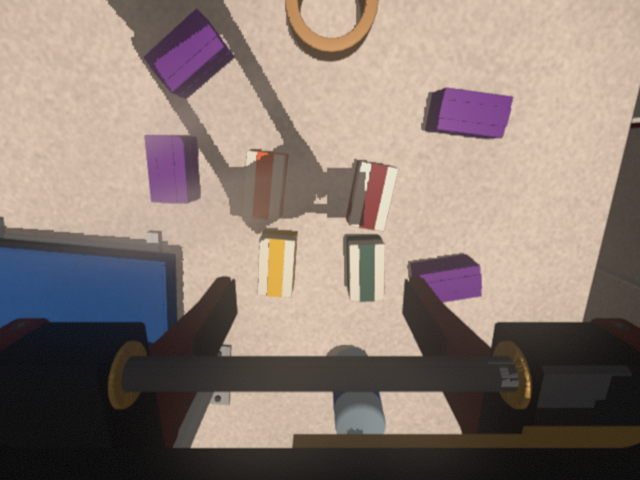

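```bash
cat > load.py <<'E'
from h import *
import sys
SLOT={"o":-.102,"y":-.034,"r":.034,"g":.102}
def load(k):
    c=cartons(capture("top"))
    if k not in c: print(k,"missing",list(c)); return False
    (x,y),a,sz,*_=c[k]
    if sz[0]<74 or sz[1]<42: print(k,"partly hidden",c[k]); return False
    p=np.array([x,y,0]); q=ori(a,0,None,p+.14*ez)
    move_ptp(p+.14*ez,q); move_gripper(.076)
    servo_line(p+.026*ez,rate=.12); move_gripper(0)
    g=current_finger_gap()
    servo_line(p+.17*ez,rate=.2)
    print(k,x,y,round(a,3),"gap",round(g,4),round(current_finger_gap(),4))
    if current_finger_gap()<.04: return False
    t=TRAY+SLOT[k]*ey
    move_ptp(t+.17*ez,ori(YAW,0,None,t+.17*ez))
    servo_line(t+.085*ez,rate=.15)
    r=servo_line(t+.062*ez,rate=.05,contact_N=6)
    print("  down",r,np.round(current_position(),4),fdelta())
    move_gripper(.056); servo_line(t+.16*ez,rate=.15)
    print("  t",current_clock()); return True
if __name__=="__main__":
    for k in sys.argv[1]:
        if not load(k): break
E
python3 - <<'E'
from h import *
p=TRAY-.05*ey+.25*ez; move_ptp(p,ori(YAW,0,None,p))
E
python3 load.py oyrg; python3 - <<'E'
from h import *
for c in ("top","wrist"):
    d=capture(c); cv2.imwrite(f"pics/{c}3.png",d["image"])
E
```

```text
o 0.4412 0.2755 -0.145 gap 0.0457 0.0462
  down True [ 0.5778 -0.1072  0.0655] [ 1.2  0.1 -0.4]
  t 22.1333
y 0.5481 0.2875 -0.099 gap 0.0459 0.0457
  down True [ 0.5841 -0.0394  0.0655] [ 0.7 -0.2 -0.2]
  t 31.875
r 0.5147 0.3905 0.306 gap 0.0002 0.0001
```

```bash
python3 - <<'E'
from h import *
p=np.array([.40,.0,.35]); move_ptp(p,ori(0,0,None,p))
d=capture("top"); cv2.imwrite("pics/top3.png",cv2.resize(d["image"][140:320,100:400],None,fx=2.5,fy=2.5))
for k,v in cartons(d).items(): print(k,v)
print(current_clock())
E
```

```text
r (array([0.4573, 0.3775]), np.float64(-0.3120973128849855), array([79.5, 49. ]), 2, 0.0472)
y (array([0.2474, 0.3577]), np.float64(-1.5553337097390847), array([99.5, 91.3]), 16, 0.0466)
40.4917
```

View pics/top3.png

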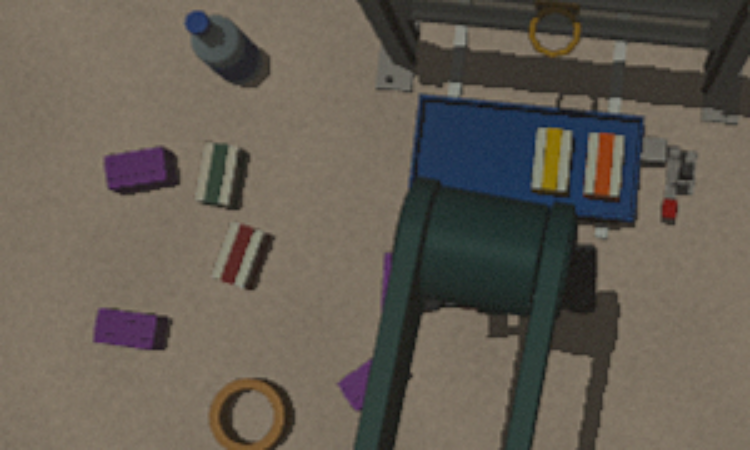

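Red has been knocked about 35 mm (now at crop (241,255)); orange and yellow are in the tray, and everything else is undisturbed. My "red" grasp aimed at a red and green blob merged into one. I'll tighten the classifier and go on.

```bash
python3 - <<'E'
s=open('h.py').read()
s=s.replace('h=hsv[l==i]; s=h[(h[:,1]>110)]','h=hsv[l==i]; s=h[(h[:,1]>110)]\n        gr=((h[:,0]>50)&(h[:,0]<105)&(h[:,1]>50)).sum()\n        if gr>40: s=h[(h[:,0]>50)&(h[:,0]<105)]')
s=s.replace('if len(s)<10: continue','if len(s)<10 or sz[0]>90 or sz[1]>56: continue')
open('h.py','w').write(s)
E
python3 - <<'E'
from h import *
for k,v in cartons(capture("top")).items(): print(k,v)
E
python3 load.py r; python3 - <<'E'
from h import *
for k,v in cartons(capture("top")).items(): print(k,v)
E
```

```text
g (array([0.5664, 0.4106]), np.float64(-0.15939911283089417), array([80.2, 51.1]), 64, 0.0468)
r (array([0.4575, 0.3785]), np.float64(-0.32021902210334563), array([79.6, 49.3]), 2, 0.0472)
r 0.4571 0.3778 -0.329 gap 0.0458 0.0458
  down True [0.5906 0.0283 0.0655] [ 0.6 -0.6  0.1]
  t 49.8583
g (array([0.5661, 0.4106]), np.float64(-0.1784299288225459), array([80.9, 49.4]), 64, 0.0471)
```

```bash
python3 load.py g; python3 - <<'E'
from h import *
p=np.array([.38,-.25,.33]); move_ptp(p,ori(YAW,0,None,p))
d=capture("top"); cv2.imwrite("pics/top4.png",cv2.resize(d["image"][130:310,140:460],None,fx=2.5,fy=2.5))
W=cloud(d);hsv=cv2.cvtColor(d["image"],cv2.COLOR_BGR2HSV)
m=(hsv[...,0]>105)&(hsv[...,0]<125)&(hsv[...,1]>120)&(W[...,0]>.45)&(W[...,0]<.75)&(abs(W[...,1])<.3)
P=W[m];print("tray",rect(P))
n,l,st,_=cv2.connectedComponentsWithStats(((W[...,2]>.078)&(W[...,2]<.1)&(W[...,0]>.5)&(W[...,0]<.68)&(abs(W[...,1])<.16)).astype(np.uint8))
for i in range(1,n):
    if st[i,4]>100:
        P=W[l==i];c,s,a=rect(P);r=np.append(c,0)-TRAY;print(r@ex,r@ey,s,a,np.median(P[:,2]))
r=((hsv[...,0]<8)|(hsv[...,0]>172))&(hsv[...,1]>150)&(W[...,1]<-.16)&(W[...,1]>-.23)&(W[...,0]>.4)&(W[...,2]<.12);P=W[r];print("pad",np.median(P,0),len(P),P.min(0),P.max(0))
print(current_clock())
E
```

```text
g 0.5663 0.4103 -0.102 gap 0.0459 0.0463
  down True [0.597  0.0961 0.0655] [0.5 0.1 0.6]
  t 57.9667
tray (array([ 0.58772729, -0.00514769]), array([296.2, 138. ]), 84.62891387939453)
-0.00046454413373453853 0.10277536405414557 [80.8 47.2] -6.361503601074219 0.08758442840870946
0.0008452184702977418 0.034533636333470764 [81.8 46.8] -5.4298553466796875 0.08739721847158675
-0.0021847201505486085 -0.03284088945842157 [81.2 46.4] -5.061851501464844 0.08742542953515944
-0.0022753141980126563 -0.10074366554305031 [80.3 46.5] -4.712425231933594 0.08714700125372482
pad [ 0.52224431 -0.19338387  0.05099696] 38 [ 0.511844   -0.20782307 -0.00059415] [ 0.5321516  -0.18625501  0.05775034]
60.05
```

View pics/top4.png

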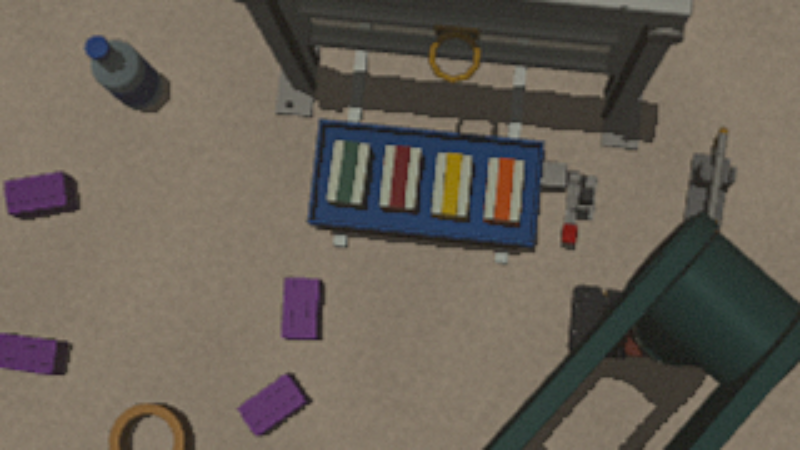

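All four cartons stand in the tray, well separated and about 0–2 mm off their slots, and the carriage hasn't moved. Next: the lever up, by gripping the pad and following its arc.

```bash
python3 - <<'E'
from h import *
piv=TRAY+.03*ex-.195*ey+.036*ez
pad=lambda a: piv-.078*np.cos(a)*ex+.078*np.sin(a)*ez
p=pad(.15)-.012*ez; q=ori(YAW,0,None,p+.1*ez)
move_ptp(p+.1*ez,q); move_gripper(.030); f0=fdelta()
print(servo_line(p,rate=.08,contact_N=8)); 
move_gripper(0); print("gap",current_finger_gap(),fdelta()-f0)
for a in np.linspace(.15,.615,6)[1:]:
    servo_line(pad(a)-.012*ez,rate=.06)
print(fdelta()-f0,current_finger_gap())
move_gripper(.030); servo_line(pad(.6)+.08*ez,rate=.1)
p=HO-.30*ex+.25*ez
print(current_clock())
t=[]
for c in("side","top"):
    d=capture(c);W=cloud(d);hsv=cv2.cvtColor(d["image"],cv2.COLOR_BGR2HSV)
    r=((hsv[...,0]<8)|(hsv[...,0]>172))&(hsv[...,1]>150)&(W[...,1]<-.16)&(W[...,1]>-.23)&(W[...,0]>.5)&(W[...,0]<.58)&(W[...,2]<.12)
    P=W[r];print(c,len(P),np.median(P,0) if len(P) else "")
# push reachability
for x in(-.235,-.2,-.15,-.1,-.05,0,.02):
    out=[]
    for tl in(.2,.35,.5,.65,.8,.95):
        pp=HO+x*ex+.05*ez
        try: j=inverse_kinematics(pp,ori(YAW,tl,None,pp)); out.append((tl,round(j[3],1),round(j[4],2)))
        except PlanningError: out.append((tl,None))
    print(x,out)
E
```

```text
False
gap 0.019446263197765823 [1.5 5.2 3.8]
[ 0.3  7.9 -0.9] 0.01955664938433437
66.2
side 5 [ 0.53477263 -0.18140137  0.08680471]
top 4 [ 0.52408187 -0.1979598   0.08763819]
-0.235 [(0.2, np.float64(0.1), np.float64(0.47)), (0.35, np.float64(0.2), np.float64(0.21)), (0.5, None), (0.65, None), (0.8, None), (0.95, None)]
-0.2 [(0.2, np.float64(0.0), np.float64(0.51)), (0.35, np.float64(0.2), np.float64(0.25)), (0.5, None), (0.65, None), (0.8, None), (0.95, None)]
-0.15 [(0.2, np.float64(0.0), np.float64(0.57)), (0.35, np.float64(0.1), np.float64(0.32)), (0.5, None), (0.65, np.float64(2.9), np.float64(0.32)), (0.8, None), (0.95, None)]
-0.1 [(0.2, np.float64(0.0), np.float64(0.63)), (0.35, np.float64(0.1), np.float64(0.38)), (0.5, None), (0.65, np.float64(2.8), np.float64(0.23)), (0.8, np.float64(3.0), np.float64(0.57)), (0.95, None)]
-0.05 [(0.2, np.float64(0.0), np.float64(0.7)), (0.35, np.float64(0.1), np.float64(0.44)), (0.5, None), (0.65, None), (0.8, np.float64(2.9), np.float64(0.47)), (0.95, np.float64(3.0), np.float64(0.82))]
0 [(0.2, np.float64(0.0), np.float64(0.76)), (0.35, np.float64(0.1), np.float64(0.51)), (0.5, np.float64(0.2), np.float64(0.24)), (0.65, None), (0.8, np.float64(2.9), np.float64(0.37)), (0.95, np.float64(3.0), np.float64(0.7))]
0.02 [(0.2, np.float64(0.0), np.float64(0.79)), (0.35, np.float64(0.1), np.float64(0.54)), (0.5, np.float64(0.2), np.float64(0.27)), (0.65, None), (0.8, np.float64(2.9), np.float64(0.33)), (0.95, np.float64(3.0), np.float64(0.66))]
```

```bash
python3 - <<'E'
from h import *
move_gripper(0)
P=lambda x,z:HO+x*ex+z*ez
q1=ori(YAW,.35,None,P(-.25,.048))
move_ptp(P(-.25,.14),q1); servo_line(P(-.25,.048),rate=.12)
print(servo_line(P(-.05,.048),rate=.07,contact_N=15),current_position(),fdelta(),current_clock())
d=capture("top");W=cloud(d)
n,l,st,_=cv2.connectedComponentsWithStats(((W[...,2]>.078)&(W[...,2]<.1)&(W[...,0]>.5)&(W[...,0]<.9)&(abs(W[...,1])<.16)).astype(np.uint8))
for i in range(1,n):
    if st[i,4]>60:
        p=W[l==i];c,s,a=rect(p);r=np.append(c,0)-TRAY;print((r@ex).round(4),(r@ey).round(4),s,round(a,1))
servo_line(P(-.15,.048),rate=.2);servo_line(P(-.25,.2),rate=.2)
for t in(.85,.95,1.1):
  for x,z in((-.25,.3),(-.25,.2),(-.2,.15),(-.15,.1),(-.12,.05),(-.1,.044),(-.07,.044),(-.03,.044),(.0,.044),(.025,.044)):
    o=[]
    for s in(1,-1):
        j=inverse_kinematics(P(x,z),ori(YAW,t,s)); o.append(None if j is None else np.round(j,1).tolist())
    print(t,x,z,o)
E
```

```text
Traceback (most recent call last):
  File "h.py", line 33, in ori
    if best is None: raise PlanningError(f"no ik {pos}")
                     ^^^^^^^^^^^^^^^^^^^^^^^^^^^^^^^^^^^
bench.PlanningError: no ik [ 0.47466493 -0.02501494  0.048     ]
```

```bash
python3 - <<'E'
from h import *
move_gripper(0)
P=lambda x,z:HO+x*ex+z*ez
q1=ori(YAW,.25,None,P(-.25,.048))
move_ptp(P(-.25,.14),q1); servo_line(P(-.25,.048),rate=.12)
print(servo_line(P(-.05,.048),rate=.07,contact_N=15),current_position(),fdelta(),current_clock())
d=capture("top");W=cloud(d)
n,l,st,_=cv2.connectedComponentsWithStats(((W[...,2]>.078)&(W[...,2]<.1)&(W[...,0]>.5)&(W[...,0]<.9)&(abs(W[...,1])<.16)).astype(np.uint8))
for i in range(1,n):
    if st[i,4]>60:
        p=W[l==i];c,s,a=rect(p);r=np.append(c,0)-TRAY;print((r@ex).round(4),(r@ey).round(4),s,round(a,1))
servo_line(P(-.15,.048),rate=.2);servo_line(P(-.25,.2),rate=.2)
for t in(.85,.95,1.1):
  for x,z in((-.25,.3),(-.25,.2),(-.2,.15),(-.15,.1),(-.12,.05),(-.1,.044),(-.07,.044),(-.03,.044),(.0,.044),(.025,.044)):
    o=[]
    for s in(1,-1):
        j=inverse_kinematics(P(x,z),ori(YAW,t,s)); o.append(None if j is None else np.round(j,1).tolist())
    print(t,x,z,o)
E
```

```text
False [ 0.67380296 -0.04387621  0.04810377] [-2.9 -0.3 -1.5] 71.825
0.1443 0.1035 [46.6 36.1] 81.8
0.1453 0.0346 [45.5 34.1] 81.1
0.1426 -0.0346 [45.  35.6] 86.9
0.1438 -0.1014 [45.  38.6] 86.1
0.85 -0.25 0.3 [[-0.4, -0.2, 2.3, 0.7, 0.3, -2.4], [-0.4, -0.2, 2.3, 0.7, 0.3, 0.7]]
0.85 -0.25 0.2 [None, None]
0.85 -0.2 0.15 [None, None]
0.85 -0.15 0.1 [None, None]
0.85 -0.12 0.05 [[-0.2, 0.7, 2.4, 3.0, 0.8, 1.6], [-0.2, 0.7, 2.4, 3.0, 0.8, -1.5]]
0.85 -0.1 0.044 [[-0.2, 0.7, 2.3, 3.0, 0.7, 1.6], [-0.2, 0.7, 2.3, 3.0, 0.7, -1.5]]
0.85 -0.07 0.044 [[-0.2, 0.7, 2.3, 3.0, 0.6, 1.6], [-0.2, 0.7, 2.3, 3.0, 0.6, -1.5]]
0.85 -0.03 0.044 [[-0.2, 0.7, 2.2, 3.0, 0.6, 1.6], [-0.2, 0.7, 2.2, 3.0, 0.6, -1.5]]
0.85 0.0 0.044 [[-0.2, 0.7, 2.1, 3.0, 0.5, 1.7], [-0.2, 0.7, 2.1, 3.0, 0.5, -1.5]]
0.85 0.025 0.044 [[-0.2, 0.7, 2.0, 3.0, 0.4, 1.7], [-0.2, 0.7, 2.0, 3.0, 0.4, -1.5]]
0.95 -0.25 0.3 [None, None]
0.95 -0.25 0.2 [None, None]
0.95 -0.2 0.15 [None, None]
0.95 -0.15 0.1 [None, None]
0.95 -0.12 0.05 [None, None]
0.95 -0.1 0.044 [None, None]
0.95 -0.07 0.044 [[-0.2, 0.8, 2.3, 3.0, 0.9, 1.6], [-0.2, 0.8, 2.3, 3.0, 0.9, -1.6]]
0.95 -0.03 0.044 [[-0.2, 0.8, 2.2, 3.0, 0.8, 1.6], [-0.2, 0.8, 2.2, 3.0, 0.8, -1.5]]
0.95 0.0 0.044 [[-0.2, 0.7, 2.2, 3.0, 0.7, 1.6], [-0.2, 0.7, 2.2, 3.0, 0.7, -1.5]]
0.95 0.025 0.044 [[-0.2, 0.8, 2.1, 3.0, 0.7, 1.6], [-0.2, 0.8, 2.1, 3.0, 0.7, -1.5]]
1.1 -0.25 0.3 [None, None]
1.1 -0.25 0.2 [None, None]
1.1 -0.2 0.15 [None, None]
1.1 -0.15 0.1 [None, None]
1.1 -0.12 0.05 [None, None]
1.1 -0.1 0.044 [None, None]
1.1 -0.07 0.044 [[-0.3, 0.9, 2.4, 3.0, 1.3, 1.5], [-0.3, 0.9, 2.4, 3.0, 1.3, -1.6]]
1.1 -0.03 0.044 [[-0.2, 0.9, 2.3, 3.0, 1.1, 1.6], [-0.2, 0.9, 2.3, 3.0, 1.1, -1.6]]
1.1 0.0 0.044 [[-0.2, 0.9, 2.2, 3.0, 1.1, 1.6], [-0.2, 0.9, 2.2, 3.0, 1.1, -1.6]]
1.1 0.025 0.044 [[-0.2, 0.9, 2.2, 3.0, 1.0, 1.6], [-0.2, 0.9, 2.2, 3.0, 1.0, -1.6]]
```

```bash
python3 - <<'E'
from h import *
P=lambda x,z:HO+x*ex+z*ez
J=None
for s in(1,-1):
    j=inverse_kinematics(P(-.12,.05),ori(YAW,.85,s))
    if J is None or abs(j[5]-current_joint_pos()[5])<abs(J[5]-current_joint_pos()[5]): J,S=np.array(j),s
pre=J.copy();pre[1]-=.25
print(np.round(current_joint_pos(),2),J.round(2),S)
home=current_joint_pos()
goto_joints(pre); print("pre",np.round(current_position(),3),fdelta(),current_clock())
goto_joints(J); print("J",np.round(current_position(),3),fdelta())
servo_line(P(-.07,.046),ori(YAW,.95,S),rate=.08)
r=servo_line(P(.035,.046),rate=.05,contact_N=14)
p=np.array(current_position())-HO; print(r,p@ex,p@ey,p[2],fdelta(),current_clock())
d=capture("side");cv2.imwrite("pics/side5.png",d["image"])
servo_line(P(-.07,.046),rate=.15);servo_line(P(-.12,.05),ori(YAW,.85,S),rate=.15);goto_joints(pre);goto_joints(home)
print(current_clock(),fdelta())
E
```

```text
[-0.22  0.08  1.99  0.04  0.82  1.42] [-0.25  0.67  2.37  2.97  0.75  1.59] 1
pre [ 0.638 -0.046  0.204] [-0.1 -0.3 -0.3] 76.0667
J [ 0.605 -0.037  0.051] [-0.1 -0.1  0.7]
True 0.015999246064988964 0.00012549163295501296 0.044928315296684576 [-2.2 -0.5  0.4] 79.05
83.4417 [-0.2 -0.3 -0.1]
```

View pics/side5.png

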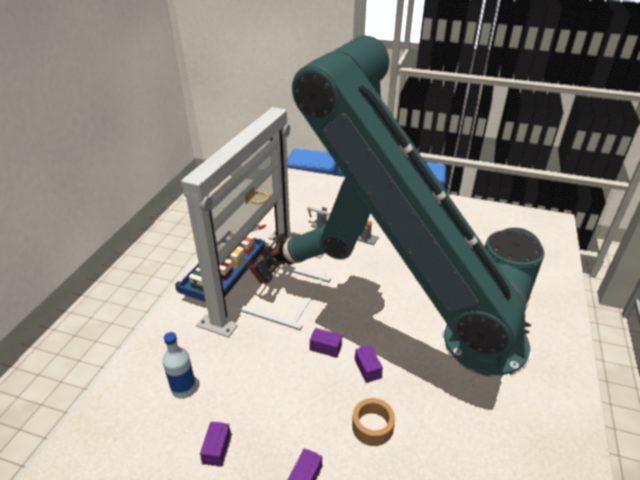

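The picture shows the loaded carriage through the hatch, and the hand stopped firmly where the near face should be at home. I check that numerically, locate the ring and refine the pole.

```bash
python3 - <<'E'
from h import *
p=np.array([.484-.1,-.35,.30]); a=np.deg2rad(-9.2)
move_ptp(p,ori(a,0,None,p))
loc=lambda X:np.stack([(X-HO)@ex,(X-HO)@ey,X[:,2]],1)
for c in("side","top","wrist"):
    d=capture(c);W=cloud(d);hsv=cv2.cvtColor(d["image"],cv2.COLOR_BGR2HSV)
    L=loc(W.reshape(-1,3)).reshape(W.shape)
    m=(hsv[...,0]>105)&(hsv[...,0]<125)&(hsv[...,1]>120)&(abs(L[...,1]-.03)<.17)&(L[...,0]>-.1)&(L[...,0]<.25)&(L[...,2]>.03)&(L[...,2]<.075)
    X=L[m]; 
    if c!="wrist" and len(X): print(c,"tray x pct",np.percentile(X[:,0],[0,1,3,97,99,100]).round(4),len(X))
    m=(hsv[...,0]>14)&(hsv[...,0]<32)&(hsv[...,1]>110)&(abs(L[...,1])<.06)&(L[...,0]>-.1)&(L[...,0]<-.012)&(L[...,2]>.29)&(L[...,2]<.36)
    X=L[m]
    if len(X)>20: print(c,"ring",len(X),X.min(0).round(4),X.max(0).round(4),np.median(X,0).round(4),np.percentile(X[:,2],90))
    m=(W[...,2]>.050)&(W[...,2]<.1)&(W[...,1]<-.28)&(W[...,1]>-.45)&(W[...,0]>.35)&(W[...,0]<.75)
    o=m&(hsv[...,0]<18)&(hsv[...,1]>110)
    if o.sum()>30: X=W[o];print(c,"wood",rect(X),np.median(X[:,2]),len(X))
cv2.imwrite("pics/w6.png",d["image"]);print(current_clock())
E
```

```text
side tray x pct [0.0186 0.0198 0.0205 0.1579 0.1596 0.1629] 561
side ring 119 [-0.0701 -0.0235  0.311 ] [-0.012   0.033   0.3382] [-0.0276  0.009   0.324 ] 0.3309503243616741
side wood (array([ 0.4750358 , -0.35895197]), array([118. ,  26.8]), -5.967247009277344) 0.0730037775296008 184
top tray x pct [0.0196 0.0198 0.0204 0.0331 0.0342 0.0353] 119
top ring 156 [-0.0695 -0.0268  0.3154] [-0.0122  0.0292  0.3389] [-0.0398 -0.0009  0.3219] 0.32862084519449075
top wood (array([ 0.47799786, -0.36640234]), array([126.2,  24.1]), -8.287284851074219) 0.07308797226656535 189
wrist wood (array([ 0.47883823, -0.36814505]), array([124.8,  22.2]), -8.576095581054688) 0.0729012621865962 2206
84.9167
```

View pics/w6.png

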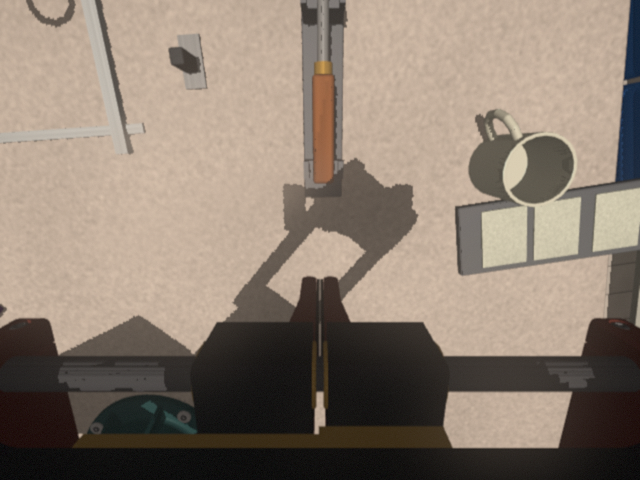

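Carriage near and far faces are at +20 and +160 mm, so it is home. The ring centre is about 0.320 m up, and the wood in the wrist picture ((322,130)) agrees with the earlier pole pose. Now the pole.

```bash
cat >> h.py <<'E'
PA=np.deg2rad(-8.7); PO=np.array([.485,-.3685,0]); pf=np.array([np.cos(PA),np.sin(PA),0]); GOFF=.02
PICK=PO+GOFF*pf+.045*ez
T15=np.deg2rad(15)
def tcp_for_bend(x,y,z,tilt=T15):
    B=HO+x*ex+y*ey+z*ez; u=np.cos(tilt)*ex+np.sin(tilt)*ez; zt=-ez*np.cos(tilt)+ex*np.sin(tilt)
    return B-(.175-GOFF)*u+.017*zt
E
python3 - <<'E'
from h import *
S=1 if abs(inverse_kinematics(PICK,ori(PA,0,1))[5])<abs(inverse_kinematics(PICK,ori(PA,0,-1))[5]) else -1
print("S",S)
for x in(-.16,-.041):
  for z in(.38,.17): print(x,z,np.round(inverse_kinematics(tcp_for_bend(x,0,z),ori(YAW,T15,S)),2))
q=ori(PA,0,S)
move_gripper(.05); move_ptp(PICK+.1*ez,q); f0=fdelta()
servo_line(PICK,rate=.1,contact_N=10); print(np.round(current_position(),4),fdelta()-f0)
move_gripper(0); print("gap",current_finger_gap())
servo_line(PICK+.12*ez,rate=.1); print("gap",current_finger_gap(),fdelta()-f0)
servo_line(PICK+.2*ez-.09*pf,rate=.2)
w=tcp_for_bend(-.14,0,.38)
move_ptp(w,ori(YAW,T15,S)); print(np.round(current_position(),3),w.round(3),current_clock())
d=capture("side");cv2.imwrite("pics/side7.png",cv2.resize(d["image"][130:330,180:450],None,fx=2.9,fy=2.9))
W=cloud(d);hsv=cv2.cvtColor(d["image"],cv2.COLOR_BGR2HSV)
d=capture("wrist");cv2.imwrite("pics/w7.png",d["image"])
E
```

```text
S -1
-0.16 0.38 [-0.25 -0.16  1.89  0.04  1.16  1.4 ]
-0.16 0.17 [-0.25  0.15  2.22  0.08  0.52  1.35]
-0.041 0.38 [-0.21  0.04  1.7   0.03  1.14  1.45]
-0.041 0.17 [-0.21  0.3   1.98  0.05  0.6   1.42]
[ 0.5052 -0.3719  0.0457] [ 0.2 -0.6 -0.5]
gap 0.024077896295736104
gap 0.023503785349061314 [ 0.  -0.1 -1. ]
[ 0.44  -0.022  0.323] [ 0.44  -0.022  0.323] 91.7
```

View pics/side7.png

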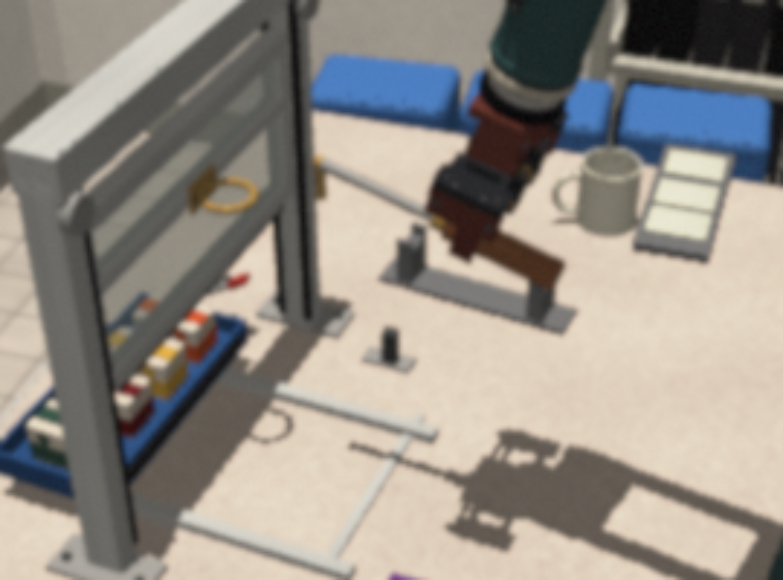

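View pics/w7.png

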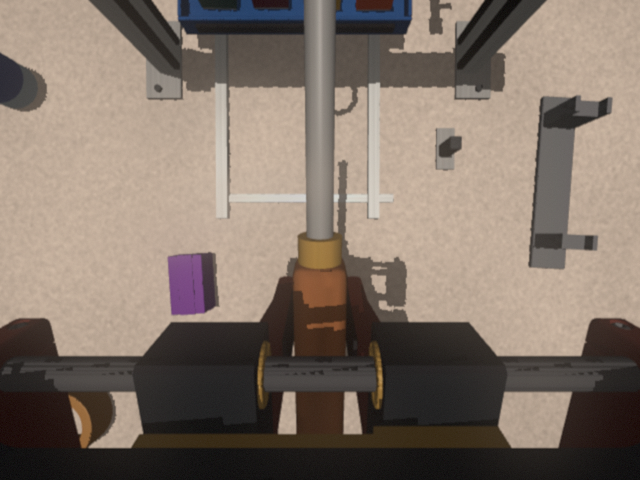

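Pole held square with the hook up and the prong hanging vertically (side crop (318,178)). Next I measure the hook tip, advance over the ring and check before lowering.

```bash
cat >> h.py <<'E'
def brass(c,x0,x1,z0=.28,z1=.42):
    d=capture(c);W=cloud(d);hsv=cv2.cvtColor(d["image"],cv2.COLOR_BGR2HSV)
    L=np.stack([(W-HO)@ex,(W-HO)@ey,W[...,2]],-1)
    m=(hsv[...,0]>12)&(hsv[...,0]<34)&(hsv[...,1]>90)&(abs(L[...,1])<.05)&(L[...,0]>x0)&(L[...,0]<x1)&(L[...,2]>z0)&(L[...,2]<z1)
    X=L[m]
    if len(X): print(c,len(X),X.min(0).round(4),X.max(0).round(4),np.median(X,0).round(4))
    else: print(c,"none")
    return d
E
python3 - <<'E'
from h import *
for c in("side","top"): brass(c,-.19,-.08)
servo_line(tcp_for_bend(-.041,0,.382),rate=.1); print(np.round(current_position(),3),fdelta())
d=brass("top",-.1,0);a=cv2.resize(d["image"][100:200,260:380],(400,333))
d=brass("side",-.1,0);b=cv2.resize(d["image"][150:250,190:310],(400,333))
cv2.imwrite("pics/c8.png",np.hstack([a,b])); print(current_clock())
E
```

```text
side 29 [-0.1444  0.0009  0.3466] [-0.136   0.0112  0.3898] [-0.1395  0.0042  0.3633]
top 14 [-0.1438 -0.0065  0.3757] [-0.1361  0.0041  0.3866] [-0.139  -0.0015  0.3823]
[ 0.537 -0.031  0.325] [ 0.   0.4 -1.4]
top 191 [-0.0776 -0.0269  0.3058] [-0.009   0.0296  0.3937] [-0.0336 -0.001   0.3224]
side 204 [-0.0681 -0.0245  0.3062] [-0.0098  0.0326  0.3909] [-0.0342  0.006   0.3247]
93.1417
```

View pics/c8.png

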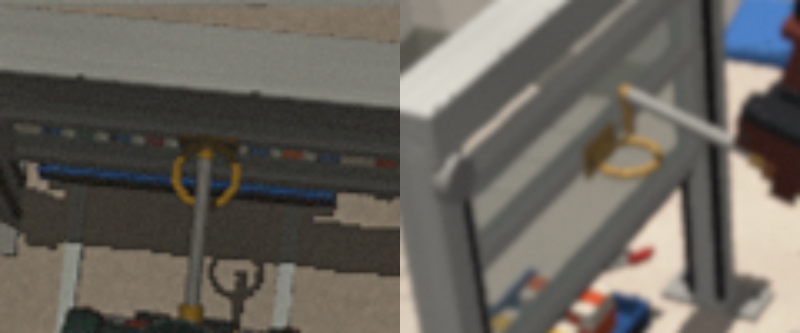

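Hook is centred over the ring. Lower in and pull in stages.

```bash
python3 - <<'E'
from h import *
f0=fdelta()
print(servo_line(tcp_for_bend(-.041,0,.338),rate=.05,contact_N=4),np.round(current_position(),4),fdelta()-f0)
for z in(.29,.23):
    print(servo_line(tcp_for_bend(-.041,0,z),rate=.06,contact_N=18),np.round(current_position(),4),fdelta()-f0,current_clock())
d=brass("top",-.1,0,.15,.3);a=cv2.resize(d["image"][100:200,260:380],(400,333))
d=brass("side",-.1,0,.15,.3);b=cv2.resize(d["image"][150:275,190:340],(400,333))
cv2.imwrite("pics/c9.png",np.hstack([a,b])); print(current_clock())
E
```

```text
False [ 0.5384 -0.031   0.2818] [ 0.9  0.7 -0.7]
False [ 0.5374 -0.0309  0.233 ] [-0.2 -0.4 -0.7] 95.125
False [ 0.5387 -0.0312  0.1732] [ 6.2 -0.8  0.8] 96.275
top 187 [-0.0683 -0.0268  0.2058] [-0.0007  0.0293  0.2896] [-3.430e-02 -1.000e-04  2.707e-01]
side 155 [-0.0669 -0.0246  0.2495] [-0.0088  0.0342  0.2922] [-0.0291  0.0102  0.2729]
96.375
```

View pics/c9.png

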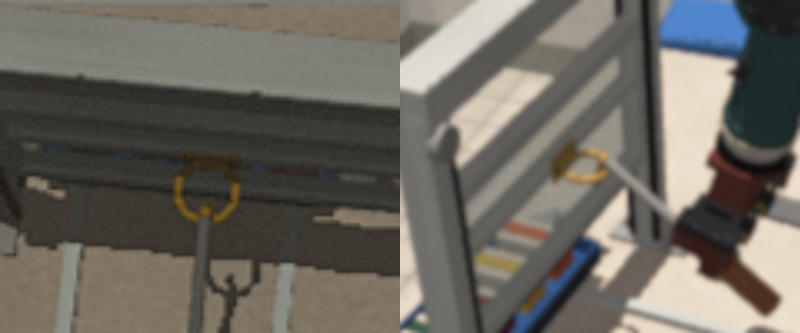

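The pole slipped about 23° in the grip and now lies about 38° up, with the near bar captured in the hook's bend; the sash followed 50 mm. It is geometrically captured, so I'll swing the hand about the bend to a flatter 25°, so the tail clears the counter, and pull on.

```bash
cat >> h.py <<'E'
SL=np.deg2rad(23)
def tcp2(bx,bz,a,sl=SL):
    """TCP and quaternion for bend at hatch (bx,0,bz), pole a up, slipped by sl in the grip"""
    u=np.cos(a)*ex+np.sin(a)*ez; t=a-sl; zt=-ez*np.cos(t)+ex*np.sin(t)
    return HO+bx*ex+bz*ez-(.175-GOFF)*u+.017*zt, ori(YAW,t,-1)
E
python3 - <<'E'
from h import *
D=np.deg2rad
print(tcp2(-.069,.285,D(38))[0]-current_position())
for a in(32,26):
    p,q=tcp2(-.069,.284,D(a)); print(servo_line(p,q,rate=.05),fdelta())
for z in(.24,.20):
    p,q=tcp2(-.070,z,D(26)); r=servo_line(p,q,rate=.06,contact_N=20); print(r,np.round(current_position(),4),fdelta(),current_clock())
d=brass("top",-.1,0,.1,.3);a=cv2.resize(d["image"][100:200,260:380],(400,333))
d=brass("side",-.1,0,.1,.3);b=cv2.resize(d["image"][150:275,190:340],(400,333))
cv2.imwrite("pics/c10.png",np.hstack([a,b])); print(current_clock())
E
```

```text
[-1.03781197e-03  1.67854631e-04 -3.05781573e-05]
False [ 8.3 -1.3  0.6]
False [10.3 -0.4  1.9]
False [ 0.5208 -0.0296  0.1561] [11.6 -0.3  0. ] 98.225
False [ 0.5208 -0.0296  0.116 ] [11.9 -0.3  0.2] 99.0417
top 160 [-0.069  -0.0267  0.1121] [-0.0011  0.0298  0.202 ] [-0.0335  0.0013  0.1853]
side 153 [-0.0694 -0.0353  0.1219] [-0.0009  0.0354  0.2045] [-0.0261  0.0095  0.1869]
99.1417
```

View pics/c10.png

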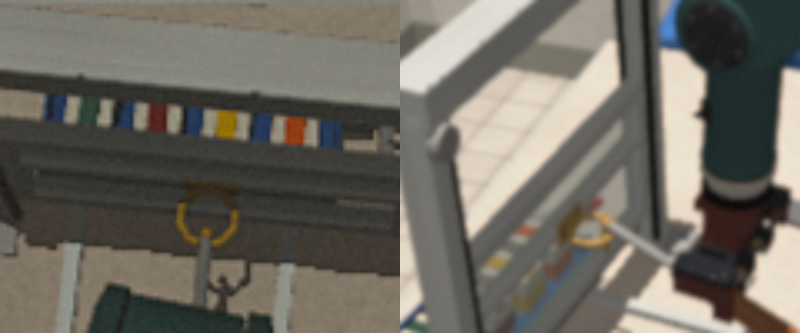

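The hook is held well and the ring is at about 0.185. Pull to the stop.

```bash
python3 - <<'E'
from h import *
D=np.deg2rad
f0=fdelta()
for z in(.170,.160,.155,.150,.145):
    p,q=tcp2(-.070,z,D(26)); r=servo_line(p,q,rate=.03,contact_N=15); print(z,r,np.round(current_position(),4),fdelta()-f0)
    if r: break
brass("top",-.1,0,.08,.25);d=brass("side",-.1,0,.08,.25)
W=cloud(d);L=np.stack([(W-HO)@ex,(W-HO)@ey,W[...,2]],-1)
print(current_clock())
E
```

```text
0.17 False [ 0.521  -0.0296  0.0863] [-0.7 -0.5  3.4]
0.16 False [ 0.5221 -0.0298  0.0767] [-0.7  0.2  4.5]
0.155 False [ 0.523 -0.03   0.072] [-0.1  1.3  5.9]
0.15 False [ 0.524  -0.0301  0.0674] [ 0.8 -0.1  6. ]
0.145 False [ 0.525  -0.0303  0.0627] [1.7 0.7 8.2]
top 148 [-0.0688 -0.0257  0.0865] [-0.0012  0.0297  0.1715] [-0.0346  0.0029  0.1548]
side 150 [-0.0685 -0.0368  0.0846] [-0.0011  0.0315  0.1731] [-0.031  0.008  0.155]
101.825
```

```bash
cat >> h.py <<'E'
def sashtop():
    for c in("top","side"):
        W=cloud(capture(c));L=np.stack([(W-HO)@ex,(W-HO)@ey,W[...,2]],-1)
        m=(abs(L[...,0])<.008)&(abs(L[...,1])<.17)&(L[...,2]>.15)&(L[...,2]<.35)
        X=L[m][:,2]; h,e=np.histogram(X,bins=np.arange(.2,.26,.003)); print(c,len(X),dict(zip(e.round(3),h)))
E
python3 - <<'E'
from h import *
D=np.deg2rad
sashtop()
f0=fdelta();p0=np.array(current_position())
for k in range(1,6):
    servo_line(p0-.004*k*ez,rate=.03); print(np.round(current_position(),4),fdelta()-f0)
    if (fdelta()-f0)[2]>12: break
sashtop(); brass("top",-.1,0,.08,.25);print(current_clock())
E
```

```text
top 1036 {np.float64(0.2): np.int64(0), np.float64(0.203): np.int64(0), np.float64(0.206): np.int64(1), np.float64(0.209): np.int64(2), np.float64(0.212): np.int64(1), np.float64(0.215): np.int64(0), np.float64(0.218): np.int64(0), np.float64(0.221): np.int64(23), np.float64(0.224): np.int64(126), np.float64(0.227): np.int64(234), np.float64(0.23): np.int64(171), np.float64(0.233): np.int64(43), np.float64(0.236): np.int64(5), np.float64(0.239): np.int64(0), np.float64(0.242): np.int64(0), np.float64(0.245): np.int64(0), np.float64(0.248): np.int64(0), np.float64(0.251): np.int64(0), np.float64(0.254): np.int64(0)}
side 1286 {np.float64(0.2): np.int64(18), np.float64(0.203): np.int64(2), np.float64(0.206): np.int64(0), np.float64(0.209): np.int64(11), np.float64(0.212): np.int64(14), np.float64(0.215): np.int64(11), np.float64(0.218): np.int64(15), np.float64(0.221): np.int64(8), np.float64(0.224): np.int64(10), np.float64(0.227): np.int64(64), np.float64(0.23): np.int64(208), np.float64(0.233): np.int64(95), np.float64(0.236): np.int64(6), np.float64(0.239): np.int64(0), np.float64(
[... 1007 characters left out ...]
4(0.2): np.int64(17), np.float64(0.203): np.int64(1), np.float64(0.206): np.int64(2), np.float64(0.209): np.int64(16), np.float64(0.212): np.int64(11), np.float64(0.215): np.int64(10), np.float64(0.218): np.int64(9), np.float64(0.221): np.int64(11), np.float64(0.224): np.int64(14), np.float64(0.227): np.int64(60), np.float64(0.23): np.int64(211), np.float64(0.233): np.int64(98), np.float64(0.236): np.int64(6), np.float64(0.239): np.int64(0), np.float64(0.242): np.int64(0), np.float64(0.245): np.int64(0), np.float64(0.248): np.int64(0), np.float64(0.251): np.int64(0), np.float64(0.254): np.int64(0)}
top 151 [-0.0688 -0.0258  0.1343] [-0.0103  0.0296  0.1749] [-0.034   0.0029  0.1533]
103.6583
```

The sash's upper edge measures 0.230 m and pulling harder no longer moves it, so it is shut. Now unhook: work out the present pole angle, level to about 15° about the bend, and lift out.

```bash
cat >> h.py <<'E'
def poleangle():
    """fit the pole axis from the wrist depth; returns elevation and yaw (rad)"""
    R=Rn.from_quat(current_orientation()).as_matrix(); G=np.array(current_position())-.017*R[:,2]
    d=capture("wrist"); W=cloud(d)-G; y=np.cross(R[:,2],[0,0,0]) if 0 else R[:,0]
    rr=np.linalg.norm(W,axis=-1); m=(abs(W@y)<.012)&(rr>.045)&(rr<.15)&((W@(np.cross(R[:,0],R[:,2])))**2>=0)&(W[...,0]>.02)&((W+G)[...,2]>.03)
    X=W[m]; return d,X,G
E
python3 - <<'E'
from h import *
R=Rn.from_quat(current_orientation()).as_matrix(); t=np.arctan2(R[:,2]@ex,-R[2,2]); G=np.array(current_position())-.017*R[:,2]
g=G-HO; print("tilt",np.rad2deg(t),"G hatch",g@ex,g@ey,g[2])
a=np.arccos((-.069-g@ex)/.155); print("a by x",np.rad2deg(a),"bend z",g[2]+.155*np.sin(a))
sl=a-t; print("slip",np.rad2deg(sl))
bz=g[2]+.155*np.sin(a)
for f,bx,dz in((1,-.067,.006),(.5,-.062,.010),(0,-.055,.014)):
    aa=np.deg2rad(15)+f*(a-np.deg2rad(15)); p,q=tcp2(bx,bz+dz,aa,sl); print(inverse_kinematics(p,q) is not None, p.round(3))
    servo_line(p,q,rate=.04); print(fdelta())
d=brass("top",-.1,0,.08,.25);a_=cv2.resize(d["image"][100:240,260:380],(400,467))
d=brass("side",-.1,0,.08,.25);b=cv2.resize(d["image"][180:305,190:340],(400,467))
cv2.imwrite("pics/c11.png",np.hstack([a_,b])); np.save("sl.npy",[sl,bz]); print(current_clock())
E
```

```text
tilt 3.712991276710109 G hatch -0.1937609116878333 -0.0009516620337312028 0.06195055902665878
a by x 36.398521733342804 bend z 0.153927267571924
slip 32.6855304566327
True [ 0.534 -0.031  0.051]
[ 0.2  0.2 -0.9]
True [ 0.521 -0.029  0.08 ]
[ 0.7  0.1 -1.9]
True [ 0.515 -0.029  0.112]
[-0.6  0.3 -2.4]
top none
side 135 [-0.0675 -0.0427  0.0803] [-0.0006  0.0333  0.182 ] [-0.0239  0.0094  0.1553]
106.1083
```

View pics/c11.png

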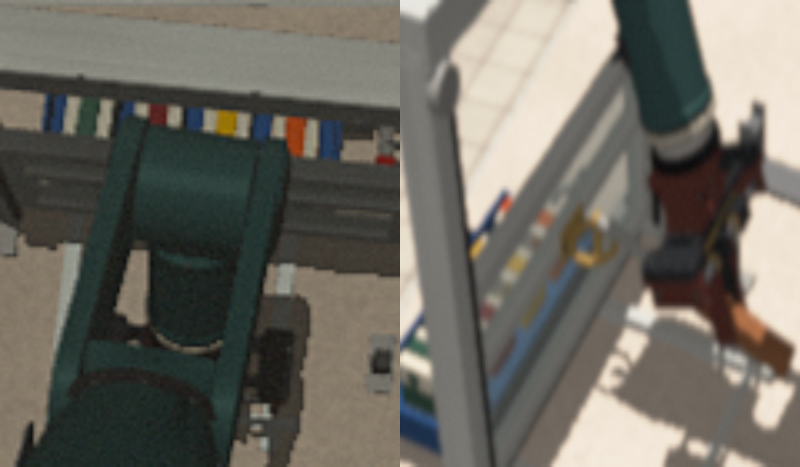

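```bash
python3 - <<'E'
from h import *
sl,bz=np.load("sl.npy"); A=np.deg2rad(15)
f0=fdelta()
for z in(.19,.215,.225):
    p,q=tcp2(-.055,z,A,sl); print(servo_line(p,q,rate=.05,contact_N=8),np.round(current_position(),3),fdelta()-f0)
brass("side",-.1,0,.08,.30)
p,q=tcp2(-.085,.228,A,sl); print(servo_line(p,q,rate=.04,contact_N=5),fdelta()-f0)
d=brass("side",-.13,0,.08,.30); sashtop()
cv2.imwrite("pics/c12.png",cv2.resize(d["image"][150:300,190:390],(800,600)));print(current_clock())
E
```

```text
False [ 0.515 -0.029  0.134] [ 0.5  0.3 -0.8]
False [ 0.515 -0.029  0.159] [ 0.3 -0.3 -1.1]
False [ 0.515 -0.029  0.169] [-0.4  0.7  0.1]
side 170 [-0.0681 -0.0354  0.0859] [-1.000e-04  3.370e-02  2.404e-01] [-0.0357  0.0073  0.1556]
False [0.9 0.5 0.2]
side 172 [-0.0781 -0.0384  0.0831] [-0.0008  0.0322  0.2445] [-0.0383  0.0053  0.1557]
top 517 {np.float64(0.2): np.int64(0), np.float64(0.203): np.int64(0), np.float64(0.206): np.int64(0), np.float64(0.209): np.int64(0), np.float64(0.212): np.int64(1), np.float64(0.215): np.int64(0), np.float64(0.218): np.int64(1), np.float64(0.221): np.int64(5), np.float64(0.224): np.int64(70), np.float64(0.227): np.int64(127), np.float64(0.23): np.int64(87), np.float64(0.233): np.int64(22), np.float64(0.236): np.int64(1), np.float64(0.239): np.int64(1), np.float64(0.242): np.int64(0), np.float64(0.245): np.int64(0), np.float64(0.248): np.int64(0), np.float64(0.251): np.int64(0), np.float64(0.254): np.int64(0)}
side 1279 {np.float64(0.2): np.int64(15), np.float64(0.203): np.int64(0), np.float64(0.206): np.int64(2), np.float64(0.209): np.int64(13), np.float64(0.212): np.int64(8), np.float64(0.215): np.int64(12), np.float64(0.218): np.int64(13), np.float64(0.221): np.int64(9), np.float64(0.224): np.int64(19), np.float64(0.227): np.int64(63), np.float64(0.23): np.int64(215), np.float64(0.233): np.int64(84), np.float64(0.236): np.int64(4), np.float64(0.239): np.int64(0), np.float64(0.242): np.int64(0), np.float64(0.245): np.int64(0), np.float64(0.248): np.int64(0), np.float64(0.251): np.int64(0), np.float64(0.254): np.int64(0)}
108.8
```

View pics/c12.png

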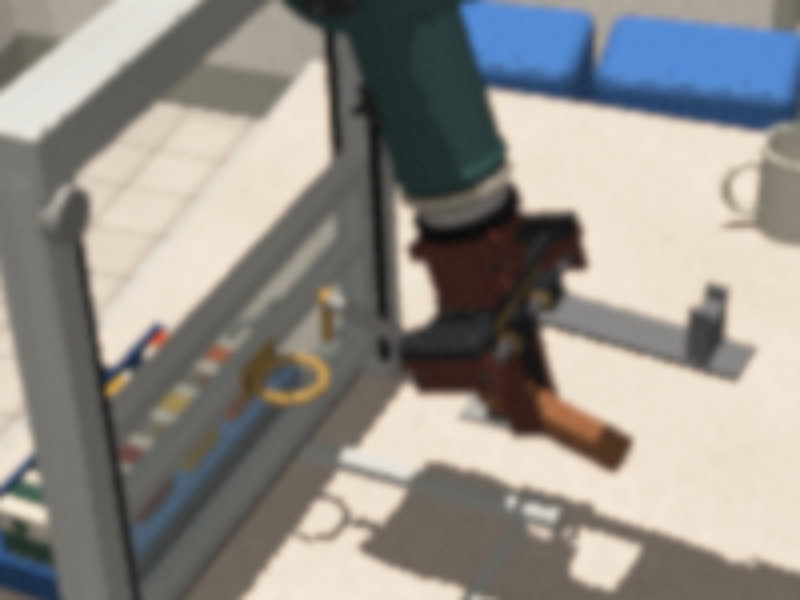

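The hook is out of the ring and the sash is still shut. Back off, go above the cradle and measure the pole's angle from the wrist depth.

```bash
cat >> h.py <<'E'
def cradle_pose(dz,a,sl,dx=0):
    t=a-sl; zt=-ez*np.cos(t)+pf*np.sin(t)
    return PO+(GOFF+dx)*pf+(.062+dz)*ez+.017*zt, ori(PA,t,-1)
E
python3 - <<'E'
from h import *
sl=np.load("sl.npy")[0]+np.deg2rad(4); A=np.deg2rad(15)
p,q=tcp2(-.20,.28,A,sl); servo_line(p,q,rate=.15)
p,q=cradle_pose(.20,0,sl,-.09); print(inverse_kinematics(p,q)); move_ptp(p,q)
p,q=cradle_pose(.12,0,sl,-.0); servo_line(p,q,rate=.15)
print(current_clock(),np.round(current_position(),3))
cy=np.cross(ez,pf); G=PO+GOFF*pf+.182*ez
for c in("wrist","side","top"):
    d=capture(c);W=cloud(d)-G; L=np.stack([W@pf,W@cy,W[...,2]],-1)
    m=(abs(L[...,1])<.02)&(L[...,0]>.05)&(L[...,0]<.17)&(abs(L[...,2])<.05)
    X=L[m]; print(c,len(X))
    if len(X)>30:
        pz=np.polyfit(X[:,0],X[:,2],1);py=np.polyfit(X[:,0],X[:,1],1); print(" elev deg",np.rad2deg(np.arctan(pz[0])),"z0",pz[1],"yaw dev",np.rad2deg(np.arctan(py[0])),py[1],"xmax",X[:,0].max())
    m=(abs(L[...,1])<.03)&(L[...,0]<-.03)&(L[...,0]>-.12)&(abs(L[...,2])<.05)
    X=L[m]
    if len(X)>20: pz=np.polyfit(X[:,0],X[:,2],1);print("  tail",len(X),np.rad2deg(np.arctan(pz[0])),X[:,0].min())
    cv2.imwrite(f"pics/{c}13.png",d["image"])
E
```

```text
[-0.64754372  0.60284377  1.21722849 -0.30368049  1.88749836  1.06435361]
112.05 [ 0.495 -0.37   0.169]
wrist 18585
 elev deg -35.985616480577896 z0 0.08009498325312701 yaw dev -0.6414330692576599 0.0006363426126236956 xmax 0.12525477840339783
  tail 197 9.013773947634151 -0.04370139897648979
side 98
 elev deg -7.849761497973524 z0 0.009883164860991837 yaw dev 0.06298232080299705 0.0043039722382744346 xmax 0.16856772435753706
  tail 117 2.0018548999257284 -0.07966505399857925
top 0
```

```bash
python3 -c "
import cv2,numpy as np
a=cv2.imread('pics/side13.png')[150:290,280:460];b=cv2.imread('pics/wrist13.png')
cv2.imwrite('pics/c13.png',np.hstack([cv2.resize(a,(400,311)),cv2.resize(b,(400,311))]))"
```

```text
(no output)
```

View pics/c13.png

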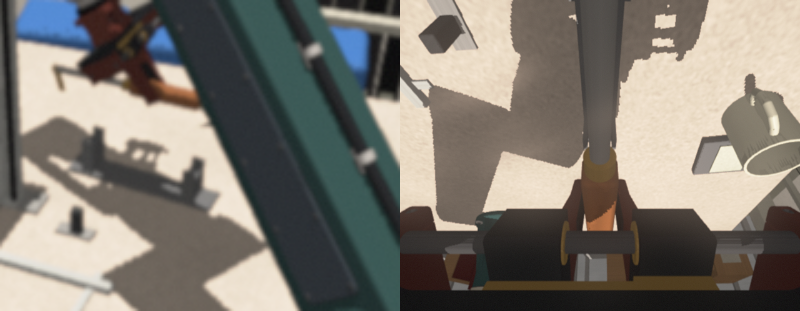

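```bash
python3 - <<'E'
from h import *
cy=np.cross(ez,pf); G=PO+GOFF*pf+.182*ez
d=capture("side");W=cloud(d)-G; L=np.stack([W@pf,W@cy,W[...,2]],-1)
m=(abs(L[...,1])<.025)&(L[...,0]>-.12)&(L[...,0]<.18)&(abs(L[...,2])<.06);X=L[m];C=d["image"][m]
for x in np.arange(-.1,.18,.012):
    s=(X[:,0]>=x)&(X[:,0]<x+.012)
    if s.sum()>2: print(round(x+.006,3),s.sum(),np.percentile(X[s,2],[5,50,95]).round(4),np.median(X[s,1]).round(4),np.median(C[s],0))
E
```

```text
-0.082 6 [-0.007  -0.002   0.0088] 0.009 [50.5 62.  80. ]
-0.07 26 [-0.0073  0.0047  0.0164] 0.0107 [ 55.5  83.  109.5]
-0.058 29 [-0.0063  0.0083  0.0149] 0.0112 [ 64.  95. 139.]
-0.046 32 [-0.0076  0.0086  0.0147] 0.01 [ 67.  100.  141.5]
-0.034 29 [-0.0041  0.0075  0.0142] 0.012 [ 57.  87. 135.]
-0.022 28 [-0.0102  0.0062  0.0148] 0.0106 [ 67.   94.5 136. ]
-0.01 49 [-0.0078  0.0076  0.0149] 0.0139 [45. 60. 91.]
0.002 61 [-0.0049  0.0168  0.0311] -0.0026 [34. 46. 69.]
0.014 71 [-0.0047  0.0275  0.0484] 0.0095 [27. 30. 55.]
0.026 59 [-0.0055  0.0372  0.0566] -0.0073 [27. 31. 55.]
0.038 22 [-0.0081  0.0032  0.038 ] 0.0082 [46.5 75.5 95.5]
0.05 10 [-0.0059  0.0031  0.0067] 0.0071 [ 98.  115.5 129. ]
0.062 13 [-0.0073  0.0002  0.0043] 0.0025 [106. 114. 122.]
0.074 7 [-0.0068 -0.0034  0.0034] 0.0052 [ 88.  95. 103.]
0.11 5 [-0.0069 -0.0019  0.0034] 0.0087 [ 99. 109. 120.]
0.122 7 [-0.0071 -0.0028  0.0052] 0.0079 [ 93.  99. 105.]
0.134 11 [-0.0066 -0.0014  0.0026] 0.0036 [118. 127. 137.]
0.146 12 [-0.0329 -0.0015  0.0009] 0.0055 [112.5 123.  131. ]
0.158 32 [-0.0376 -0.0169  0.0007] 0.0047 [102.  119.5 135. ]
0.17 7 [-0.0083 -0.0041  0.001 ] 0.0059 [127. 148. 164.]
```

The pole is level within about 1–2° and shifted about 5 mm towards the hook. Correct for that and lower it into the cradle.

```bash
python3 - <<'E'
from h import *
sl=np.load("sl.npy")[0]+np.deg2rad(4)
f0=fdelta()
p,q=cradle_pose(.03,0,sl,-.005); servo_line(p,q,rate=.12)
p,q=cradle_pose(-.002,0,sl,-.005); r=servo_line(p,q,rate=.03,contact_N=5)
print(r,np.array(current_position())-p,fdelta()-f0)
move_gripper(.045)
p,q=cradle_pose(.13,0,sl,-.005); servo_line(p,q,rate=.1)
p=np.array([.40,-.12,.33]); move_ptp(p,ori(0,0,None,p))
for c in("top","side"):
    d=capture(c);W=cloud(d);hsv=cv2.cvtColor(d["image"],cv2.COLOR_BGR2HSV)
    m=(W[...,2]>.066)&(W[...,2]<.09)&(W[...,1]<-.28)&(W[...,1]>-.45)&(W[...,0]>.35)&(W[...,0]<.75)
    X=W[m];print(c,"pole",rect(X),len(X),np.median(X[:,2]))
    o=m&(hsv[...,0]<18)&(hsv[...,1]>110);X=W[o];print("  wood",rect(X),len(X),np.percentile(X[:,2],[10,50,95]))
    for nme in("water_bottle","tape_roll","mug"):
        s=spot_in(c,nme)[:1]; print("  ",nme,[(round(k["conf"],2),np.round(k["xy"])) for k in s])
sashtop();print(current_clock())
E
```

```text
True [-0.00045662  0.00033079  0.00558653] [-0.2  0.1  4.7]
top pole (array([ 0.5429718, -0.3752406]), array([249.6,  45.9]), -9.544715881347656) 387 0.07148887272660678
  wood (array([ 0.47702969, -0.36599719]), array([113. ,  24.3]), -8.97552490234375) 248 [0.06855702 0.07279151 0.07845285]
   water_bottle [(0.65, array([193., 159.]))]
   tape_roll [(0.73, array([192., 314.]))]
   mug [(0.95, array([488., 261.]))]
side pole (array([ 0.54389465, -0.36979861]), array([246.8,  58.3]), -14.069480895996094) 300 0.0722648310962167
  wood (array([ 0.48057578, -0.36061459]), array([119.6,  25. ]), -8.621391296386719) 149 [0.06893973 0.07359368 0.07899887]
   water_bottle [(0.7, array([177., 369.]))]
   tape_roll [(0.84, array([373., 430.]))]
   mug [(0.55, array([390., 195.]))]
top 1029 {np.float64(0.2): np.int64(0), np.float64(0.203): np.int64(0), np.float64(0.206): np.int64(1), np.float64(0.209): np.int64(0), np.float64(0.212): np.int64(0), np.float64(0.215): np.int64(0), np.float64(0.218): np.int64(2), np.float64(0.221): np.int64(16), np.float64(0.224): np.int64(119), np.float64(0.227):
[... 241 characters left out ...]
 np.float64(0.251): np.int64(0), np.float64(0.254): np.int64(0)}
side 1283 {np.float64(0.2): np.int64(10), np.float64(0.203): np.int64(6), np.float64(0.206): np.int64(0), np.float64(0.209): np.int64(15), np.float64(0.212): np.int64(12), np.float64(0.215): np.int64(13), np.float64(0.218): np.int64(13), np.float64(0.221): np.int64(9), np.float64(0.224): np.int64(12), np.float64(0.227): np.int64(56), np.float64(0.23): np.int64(201), np.float64(0.233): np.int64(104), np.float64(0.236): np.int64(8), np.float64(0.239): np.int64(0), np.float64(0.242): np.int64(0), np.float64(0.245): np.int64(0), np.float64(0.248): np.int64(0), np.float64(0.251): np.int64(0), np.float64(0.254): np.int64(0)}
117.6417
```

```bash
python3 - <<'E'
from h import *
d=capture("top");a=cv2.imread("pics/top0.png");W=cloud(d)
for n,(x0,x1,y0,y1) in dict(tape=(170,225,280,335),mug=(465,510,235,285),bottle=(160,215,135,185)).items():
    g=[cv2.cvtColor(i[y0:y1,x0:x1],cv2.COLOR_BGR2GRAY).astype(np.float32) for i in(a,d["image"])]
    print(n,cv2.phaseCorrelate(*g),np.abs(g[0]-g[1]).mean())
L=np.stack([(W-HO)@ex,(W-HO)@ey,W[...,2]],-1)
hsv=cv2.cvtColor(d["image"],cv2.COLOR_BGR2HSV)
m=(hsv[...,0]>105)&(hsv[...,0]<125)&(hsv[...,1]>120)&(abs(L[...,1]-.03)<.17)&(L[...,0]>-.1)&(L[...,0]<.25)&(L[...,2]>.055)&(L[...,2]<.075)
print("tray rim x",np.percentile(L[m][:,0],[0,50,100]).round(4),m.sum())
m=(L[...,2]>.08)&(L[...,2]<.095)&(L[...,0]>.02)&(L[...,0]<.18)&(abs(L[...,1]-.03)<.16)
n,l,st,_=cv2.connectedComponentsWithStats(m.astype(np.uint8))
for i in range(1,n):
    if st[i,4]>40: X=L[l==i]; print("carton",rect(X)[0].round(3),rect(X)[1],np.median(X[:,2]).round(4))
close_job()
E
```

```text
tape ((0.006950189271584861, 0.01970173246189333), 1.0034723930888705) 9.970578
mug ((0.5209761790821439, 0.020058761968687833), 1.009306703567505) 8.718667
bottle ((0.0937640885516231, -0.04296331493039318), 1.0089778997103374) 9.252
tray rim x [0.0625 0.0768 0.0956] 15
carton [0.074 0.133] [46.3 38.5] 0.0873
carton [0.073 0.065] [46.8 40.6] 0.0868
carton [ 0.073 -0.004] [46.3 38.3] 0.0876
carton [ 0.073 -0.071] [46.2 37.7] 0.087
the job is handed in; nothing more can be done
```

I did the whole job in the order asked and handed it in after about 118 s of the 210 s; no verdict was reported.

- **Brake and cartons:** I pressed the lever down to its stop. All four cartons went into the tray upright, about 68 mm apart. Red had been knocked aside, and my first grasp for it missed because red and green read as one object. That miss probably nudged green about 1 cm before I picked it.
- **Carriage:** I lifted the lever by gripping its pad, then rolled the carriage through the hatch. Its near face measured 20 mm beyond the sash plane, which is home. At the end the four cartons still stood in the tray, tops at 87 mm.
- **Hatch:** I hooked the ring and pulled the sash down with the pole only. Its upper edge measures 0.230 m, the value for shut, and it stopped moving when pulled harder.
- **Pole:** It slipped about 35° in the grip during the pull, but the hook held the ring. I allowed for that when laying it back. It lies level in the cradle, about 5 mm further along towards the hook end than at the start.
- **Bottle, tape and mug:** The top camera shows shifts of half a pixel or less since the start. The detector's point on the tape did vary between pictures (14 pixels in the side view), but comparing the images themselves shows no movement.

The last check of the carriage from above saw too little of the tray rim, so the home position rests on the check made straight after the push. I did not measure the lever again after the carriage moved; its pad was up when I let go of it.

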